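# Step the filing index wheel back one notch

### The arm

A 6-joint arm with a two-finger parallel gripper is mounted at the origin on the work surface. World frame = base frame: x ahead of the robot, y to its left, z up, the work surface at z = 0. Lengths are in m, angles in rad, forces in N, time in s.
With the tool pointing down it reaches from about 0.35 to 0.975 m from the base axis. Payload 4.9 kg.
Tool frame: the origin (TCP) lies midway between the tips of the shut fingers; the grasp point (between the pads) lies 19 mm behind it; z points along the fingers, y is the line along which they close (so a half turn about z gives the same grasp; the last joint's range is limited). The gripper opens to 85 mm and grips with 20 to 120 N. Pads are 22 mm wide; open, the fingers measure 114 mm over their backs; the gripper's body (76 mm by 85 mm) begins 54 mm behind the grasp point. The pads swing forward as they close: fully open they stand 13 mm farther back than shut.
Start: joints at [-1.332, 0.053, 1.613, -0, 1.476, -0.119], TCP at [0.219, -0.585, 0.231] pointing down, gripper open.
Joint ranges: [-3.01, 3.01], [-1.01, 2.22], [0.06, 2.58], [-1.02, 4.17], [0.09, 2.62], [-3.14, 3.14]. Speed limits (rad/s): [2.57, 2.57, 3.14, 3.14, 3.14, 3.14].

### API

Orientations are given as a rotation vector (axis times angle).
In Python, from station import ctrl gives the robot as it stands.
- The arm moves only by the tool carry_out, never from a script. Its argument "moves" is a list of rows, each an object of numbers: "x", "y", "z": the shift along the tool's x, y, z in units of 25 mm (1.0 is 25 mm); "turn": the turn about the tool's z in rad. In form: [{"x": .., "y": .., "z": .., "turn": ..}, ...]. A call has exactly 8 rows; each row shifts and turns the commanded pose from where the row before left it, along the tool's axes as they then stand; what a row does not reach is not made up. A row lasts 1/10 s, in which the tool goes at most 50 mm and 8.59 degrees, less where a joint would pass 70% of its speed; a pose out of reach is approached as far as the arm can. A call is refused whole if a number of a shift passes 1 or a number of a turn 0.15, either way. A call with a gripper value outside its range is refused whole. "grip" is the finger opening in mm, from 0 to 85.4, set as the call begins (left out, the last holds). The fingers move at their own pace and stop on an object; "newtons" is the grip in N (left out, the last holds). Time passes only in rows, so rows that do not move let the fingers close, or fill a call up. It gives the time, the measured TCP pose, the force, the opening and the grip force at its end, in the units of the state.
- ctrl.get_obs(): the state, without advancing time (a new reading comes with each control period).
- ctrl.get_image(name): name is "scene" or "top" or "wrist"; returns the picture (400x640x3 uint8, red, green, blue); there is no depth.
- ctrl.calibration(name): a dict with "fx", "fy", "cx", "cy" (pixels), "R" (3x3) and "t" (3): a world point X has camera coordinates R X + t; the wrist camera has in their place "T_tool_cam" (4x4, takes a point from camera to tool coordinates, whose origin is the TCP and whose axes are the flange's). Camera axes: x right, y down, z forward; pixel columns grow to the right and rows downward; lengths in m; the calibration is good to about 2 mm. A picture is of the moment at which its call begins: read the wrist's pose just before it. calibration takes no time and is no camera call.
- ctrl.finish_job(): hands the job in; it is judged then, once.
Trained networks look in the newest picture that a camera, given by its name, has taken for a name from the list of things; names that differ only in an ending like _2 or _b are one class to them, and where a whole thing is asked for, a point or a joint stands for the part that bears it (a point fixed in the world has none). Each returns a list of dicts, best first, with "confidence" (0 to 1); they miss things now and then, are a little off and sometimes report something else, mostly with a low value. They report only what shows in the picture. A call takes as long as a camera call.
- ctrl.look_for(camera, query): "rect" ([left, top, width, height] in pixels, round what is visible of it).
- ctrl.mark_of(camera, query): "pixel" ([column, row] in pixels: a listed point, or the origin of a listed thing).
The state is a dict: "t": time; "q": joint angles; "dq": joint speeds; "effort": joint torques, N m; "tool_pos": TCP position; "tool_rot": TCP orientation; "contact_force": force on the tool from outside, world axes, zero at the start; "wrist_torque": the same for the moment, N m; "opening": finger opening in m; "grip_force": force on a finger pad.
Only numpy, scipy, OpenCV 4.12 (cv2) and the standard library are available. Lean on these libraries where they do the work, as an engineer would, in place of code of your own. Each camera call takes 0.05 s, during which the arm holds its last target. There are 200 camera calls.

### The job

The eight-notch index wheel on the filing fixture was stepped one notch too far. Push the pawl's side pin so that the pawl lifts and tips over backward until it stays thrown back, push a knobbed spoke so that the wheel turns backward by one notch (its top moving towards the pawl's pivot), then tip the pawl forward again so that it drops fully into that next notch. Only push, lightly and without gripping anything, and leave the jar, the spare handle and the brush where they are.

Things in the scene. Friction and masses are not known exactly. Their poses are not given: they have to be found in the camera images.
- fixture: Grey filing fixture fixed to the bench, base plate 250 x 270 x 12 mm. Origin on the bench directly under the toothed wheel's middle; x points level from the wheel to the pawl's pivot, y along the axle to the wooden blank and tailstock, z up; only position and yaw vary. Support cheek at y 13 to 23 mm: 125 mm high at the wheel, 165 mm at the pivot. Moving parts stay below 220 mm.
- axle (a point): Middle of the toothed steel wheel, on its axle: fixture (0, 0, 105) mm. Wheel at y -7 to 7 mm, 104 mm across its 8 teeth, which are 9 mm high. The wooden blank on the axle (radius 14 mm, y 27 to 146 mm) and the tailstock behind it reach 120 mm high.
- wheel (a joint): Turn of wheel, spokes and blank, rad: near 0 in the starting notch (-0.15 to 0.02), grows BACKWARD (top moving to fixture +x, the pivot side). One notch is 0.785. Stiff: stays where left; 3 to 4 N at a knob turns it. A seated pawl leaves play of -0.2 to +0.04 about the notch, then a tooth blocks backward turning: one notch back is 0.59 to 0.82.
- pawl (a joint): Pawl angle, rad: 0 = fully down in a notch; grows as the nose lifts and tips over to fixture +x; stop at 1.31. Falls by its weight: into the wheel below about 0.98, back to the stop above. Dropped with the wheel short of the notch it rides on a tooth's sloping back, and pushing the wheel farther back lets it fall in; with the wheel too far it sits on a tooth's top.
- pivot (a point): Pawl's pivot, in the middle of the pawl (13 mm wide): fixture (55, 0, 159) mm, axis parallel to the axle. Thrown back, the pawl's nose rises to 220 mm at most, at y -7 to 7 mm.
- pin (a point): Point on the pawl's lifting pin, a level polished steel rod 12 mm thick parallel to the axle, free from fixture y 7 to 61 mm; this point is on its centre line at y 42 mm, 50 mm from the pivot axis: at pawl 0 at x 26, z 200 mm; at the stop at x 87, z 197 mm. Pushed level to +x it lifts the pawl. At y 25 to 61 mm nothing else is above 125 mm.
- knob (a point): Centre of the uppermost of four black ball knobs (22 mm) on spokes 10 mm thick, 90 degrees apart. Knob centres are 78 mm from the axle, in the plane fixture y = -60 mm. At wheel 0 this knob leans 22.5 degrees from vertical to -x (x -30, z 177 mm); one notch back it leans 22.5 degrees to +x. Nothing else is higher in that plane.
- jar: Bystander: closed amber glass jar, 60 mm across, 75 mm high, standing; origin at the centre of its underside.
- blank: Bystander: spare turned wooden handle standing on end, 30 mm across, 110 mm high; origin at the centre of its underside.
- brush: Bystander: bench brush, 170 mm long, lying flat; origin in its middle on the underside.

How it is judged:
On the way, in this order (a step that is already met when the one before it is completed fails the run):
1. the pawl is lifted and thrown back while the wheel is still in its starting notch (value of joint pawl above 1.1 rad and value of joint wheel between -0.4 and 0.25 rad), for 0.2 s.
2. with the pawl up, the wheel is pushed backward by more than half a notch (value of joint pawl above 0.5 rad and value of joint wheel above 0.4 rad), for 0.1 s.
At the end, for the whole second after the job is handed in: The wheel rests one notch back (0.52 to 0.88 rad) and the pawl is fully down in that notch (within 0.08 rad of its seat) (value of joint wheel between 0.52 and 0.88 rad and value of joint pawl below 0.08 rad and not (velocity of joint wheel above 0.1 rad/s) and not (velocity of joint wheel below -0.1 rad/s)); the robot touches nothing.
It fails at once if jar, spare handle or brush moved by more than 25 mm (distance of any of jar, blank, brush from where it was at the start of the episode above 0.025 m).
It fails at once if the jar or the spare handle tipped over (angle between any of jar, blank's own z axis and vertical above 0.4 rad).
It fails at once if the fixture, pawl or wheel gripped or pushed by the fingers with more than 35 N (contact force between the fingers and fixture above 35 N).
It also fails if it takes over 58 s, if anything falls off the work surface, if the arm or the gripper's body presses on something with over 40 N, if the wrist force passes 120 N, or if a joint passes its speed limit or range.

## Working session

There is one attempt and no reset: what is moved stays moved. The work goes in short steps, Python scripts to look and compute and a tool call to move; the robot and the scene stay as the last step left them, time stands still between calls to the robot, and variables do not carry over. Pictures are saved under pics/ and viewed, at most 10 in all, crops included, and the job is handed in when it is done.

Besides the shell and the picture viewer there is one more tool, called after ">>>" as name([rows], argument=value, ...), one row to a line, values as JSON. carry_out: Moves the arm, as the interface text tells. Its arguments: {"type":"object","properties":{"moves":{"type":"array"},"grip":{"type":"number"},"newtons":{"type":"number"}},"required":["moves"]}

```bash
ls; mkdir -p pics; python3 - <<'E'
from station import ctrl
import cv2,numpy as np
o=ctrl.get_obs();print(o['t'],o['tool_pos'],o['tool_rot'])
for c in('scene','top'):
    im=ctrl.get_image(c);cv2.imwrite(f'pics/{c}0.png',im[:,:,::-1])
    for q in('axle','pivot','pin','knob','fixture','jar','blank','brush'):
        r=ctrl.mark_of(c,q);print(c,q,[(np.round(d['pixel']).tolist(),round(d['confidence'],2)) for d in r[:2]])
    k=ctrl.calibration(c);print(k)
print(ctrl.calibration('wrist'))
E
```

```text
pics
0.0 [ 0.2187456  -0.58480344  0.23007113] [-3.08942438e+00 -5.58698884e-01  1.75024639e-04]
scene axle [([345.0, 202.0], 0.85)]
scene pivot [([362.0, 202.0], 0.8), ([317.0, 172.0], 0.27)]
scene pin [([381.0, 164.0], 0.69)]
scene knob [([303.0, 174.0], 0.73)]
scene fixture [([343.0, 234.0], 0.63)]
scene jar [([246.0, 240.0], 0.79)]
scene blank [([294.0, 312.0], 0.95)]
scene brush [([339.0, 238.0], 0.67), ([319.0, 168.0], 0.57)]
{'fx': 404.6812713346291, 'fy': 404.6812713346291, 'cx': 317.78527820044116, 'cy': 196.6154486716464, 'R': array([[ 0.43583981,  0.89999465,  0.0073001 ],
       [ 0.71674088, -0.34216704, -0.60762178],
       [-0.54435849,  0.27005804, -0.79419298]]), 't': array([-0.21405497, -0.32041663,  1.07398151])}
top axle [([297.0, 194.0], 0.82), ([300.0, 165.0], 0.22)]
top pivot [([300.0, 163.0], 0.67), ([368.0, 234.0], 0.3)]
top pin [([280.0, 171.0], 0.72)]
top knob [([323.0, 205.0], 0.92)]
top fixture [([295.0, 205.0], 0.9)]
top jar [([366.0, 237.0], 0.9)]
top blank [([360.0, 167.0], 0.83)]
top brush [([274.0, 275.0], 0.62)]
{'fx': 513.7668237483387, 'fy': 513.7668237483387, 'cx': 313.9281905176274, 'cy': 196.84249799515334, 'R': array([[ 0.08158281, -0.99666283,  0.0027288 ],
       [-0.97295187, -0.08023504, -0.21662642],
       [ 0.21612244,  0.015018  , -0.97625076]]), 't': array([-0.06500265,  0.55914267,  1.09194638])}
{'fx': 335.5674084830238, 'fy': 335.5674084830238, 'cx': 319.4917694577701, 'cy': 202.52422523872144, 'T_tool_cam': array([[-4.05699312e-05, -9.55806517e-01, -2.93996431e-01,
         7.45649647e-02],
       [ 9.99999998e-01, -5.19294623e-05,  3.08323043e-05,
         1.49962760e-03],
       [-4.47367939e-05, -2.93996429e-01,  9.55806517e-01,
        -1.42419499e-01],
       [ 0.00000000e+00,  0.00000000e+00,  0.00000000e+00,
         1.00000000e+00]])}
```

```bash
cat > h.py <<'E'
import numpy as np,cv2
from station import ctrl
from scipy.optimize import least_squares
from scipy.spatial.transform import Rotation as Ro
P={'axle':(0,0,105),'pivot':(55,0,159),'pin':(26,42,200),'knob':(-30,-60,177),'fixture':(0,0,0)}
def world(p,f): 
    c,s=np.cos(p[2]),np.sin(p[2]);f=np.array(f)/1000
    return np.array([p[0]+c*f[0]-s*f[1],p[1]+s*f[0]+c*f[1],f[2]])
def proj(k,X):
    if 'R' in k: c=k['R']@X+k['t']
    return np.array([k['fx']*c[0]/c[2]+k['cx'],k['fy']*c[1]/c[2]+k['cy']])
def wk(o=None):
    o=o or ctrl.get_obs();k=dict(ctrl.calibration('wrist'));T=np.eye(4)
    T[:3,:3]=Ro.from_rotvec(o['tool_rot']).as_matrix();T[:3,3]=o['tool_pos'];W=np.linalg.inv(T@k['T_tool_cam'])
    k['R']=W[:3,:3];k['t']=W[:3,3];return k
def onplane(k,px,z=0):
    d=k['R'].T@np.array([(px[0]-k['cx'])/k['fx'],(px[1]-k['cy'])/k['fy'],1]);o=-k['R'].T@k['t'];return o+d*(z-o[2])/d[2]
def fit(obs,p0s):  # obs: (k,fixpoint,px,w)
    f=lambda p:np.concatenate([w*(proj(k,world(p,X))-px) for k,X,px,w in obs])
    rs=[least_squares(f,p,loss='soft_l1',f_scale=3,x_scale=[.01,.01,.1]) for p in p0s];return min(rs,key=lambda r:r.cost)
def draw(im,k,p,pts,name,s=1,box=None):
    im=im[:,:,::-1].copy()
    for X in pts: 
        u=proj(k,world(p,X));cv2.circle(im,tuple(int(v) for v in u),3,(0,0,255),1)
    if box: im=im[box[1]:box[3],box[0]:box[2]]
    cv2.imwrite(name,cv2.resize(im,None,fx=s,fy=s,interpolation=cv2.INTER_CUBIC))
E
python3 - <<'E'
from h import *
D={'scene':dict(axle=(345,202),pivot=(362,202),pin=(381,164),knob=(303,174),fixture=(343,234)),'top':dict(axle=(297,194),pivot=(300,163),pin=(280,171),knob=(323,205),fixture=(295,205))}
obs=[(ctrl.calibration(c),P[q],np.array(v),1) for c in D for q,v in D[c].items()]
r=fit(obs,[(.5,0,a) for a in np.arange(-3,3.2,.5)]);p=r.x;print(p.round(4),r.cost)
for (k,X,px,w) in obs: print(X,px,proj(k,world(p,X)).round(1))
pts=list(P.values())+[(26,y,200) for y in(7,61)]
for c,b in(('scene',(200,80,500,380)),('top',(200,80,450,300))): draw(ctrl.get_image(c),ctrl.calibration(c),p,pts,f'pics/{c}1.png',2.4 if c=='top' else 2,b)
k=ctrl.calibration('top')
for q,u in dict(jar=(366,237),blank=(360,167),brush=(274,275)).items(): print(q,onplane(k,u).round(3))
for q in P: print(q,world(p,P[q]).round(4))
E
```

```text
[ 0.5541  0.0184 -0.0048] 27.947598534795848
(0, 0, 105) [345 202] [343.9 200.5]
(55, 0, 159) [362 202] [362.7 205.3]
(26, 42, 200) [381 164] [380. 166.]
(-30, -60, 177) [303 174] [303.9 172.3]
(0, 0, 0) [343 234] [340.7 233.3]
(0, 0, 105) [297 194] [296.4 194.9]
(55, 0, 159) [300 163] [298.1 163.5]
(26, 42, 200) [280 171] [275.2 169.9]
(-30, -60, 177) [323 205] [323.7 204.1]
(0, 0, 0) [295 205] [297.8 204.7]
jar [ 0.491 -0.147  0.   ]
blank [ 0.658 -0.122  0.   ]
brush [0.386 0.058 0.   ]
axle [0.5541 0.0184 0.105 ]
pivot [0.6091 0.0181 0.159 ]
pin [0.5803 0.0603 0.2   ]
knob [ 0.5238 -0.0415  0.177 ]
fixture [0.5541 0.0184 0.    ]
```

View pics/scene1.png

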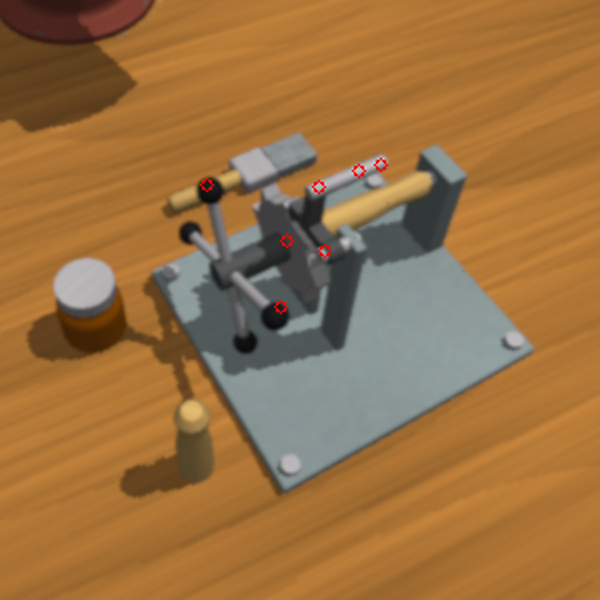

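View pics/top1.png

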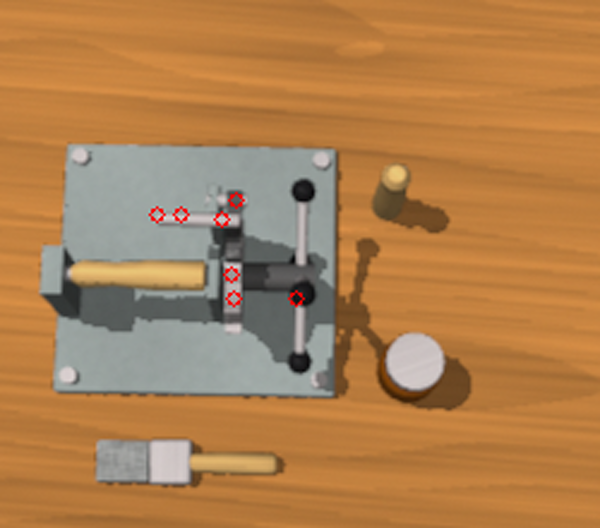

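>>> carry_out([
  {"x":0,"y":0,"z":-1,"turn":0.12},
  {"x":0,"y":0,"z":-1,"turn":0.12},
  {"x":0,"y":0,"z":-1,"turn":0.118},
  {"x":0.5,"y":-1,"z":-1,"turn":0},
  {"x":0.5,"y":-1,"z":0,"turn":0},
  {"x":0.5,"y":-1,"z":0,"turn":0},
  {"x":0.5,"y":-1,"z":0,"turn":0},
  {"x":0.5,"y":-1,"z":0,"turn":0},
], grip=0)

```text
t: 1.8
tool_pos: [0.2818, -0.4594, 0.3314]
tool_rot: [3.141, -0.001, 0.0]
contact_force: [-0.5, -0.4, 0.8]
opening: 0.0002
grip_force: 0.0
```

>>> carry_out([
  {"x":0.5,"y":-1,"z":0,"turn":0},
  {"x":0.5,"y":-1,"z":0,"turn":0},
  {"x":0.5,"y":-1,"z":0,"turn":0},
  {"x":0.5,"y":-1,"z":0,"turn":0},
  {"x":0.5,"y":-1,"z":0,"turn":0},
  {"x":0.5,"y":-1,"z":0,"turn":0},
  {"x":0.5,"y":-1,"z":0,"turn":0},
  {"x":0.5,"y":-1,"z":0,"turn":0},
])

```text
t: 2.6
tool_pos: [0.3818, -0.2594, 0.3315]
tool_rot: [3.141, -0.001, 0.001]
contact_force: [0.7, -0.7, 0.8]
opening: 0.0002
grip_force: 0.0
```

>>> carry_out([
  {"x":0.5,"y":-1,"z":0,"turn":0},
  {"x":0.5,"y":-1,"z":0,"turn":0},
  {"x":0.5,"y":-1,"z":0,"turn":0},
  {"x":0.5,"y":-1,"z":0,"turn":0},
  {"x":0.5,"y":-1,"z":0,"turn":0},
  {"x":0.5,"y":-1,"z":0,"turn":0},
  {"x":0.5,"y":-1,"z":0,"turn":0},
  {"x":0.5,"y":-1,"z":0,"turn":0},
])

```text
t: 3.4
tool_pos: [0.4819, -0.0593, 0.3315]
tool_rot: [3.141, -0.0, 0.001]
contact_force: [-0.5, -0.2, -0.1]
opening: -0.0001
grip_force: 0.0
```

>>> carry_out([
  {"x":0.5,"y":-1,"z":0,"turn":0},
  {"x":0.5,"y":-1,"z":0,"turn":0},
  {"x":0.5,"y":-1,"z":0,"turn":0},
  {"x":0.5,"y":-1,"z":0,"turn":0},
  {"x":0,"y":0,"z":0,"turn":0},
  {"x":0,"y":0,"z":0,"turn":0},
  {"x":0,"y":0,"z":0,"turn":0},
  {"x":0,"y":0,"z":0,"turn":0},
])

```text
t: 4.2
tool_pos: [0.5313, 0.0387, 0.3315]
tool_rot: [3.141, -0.002, 0.0]
contact_force: [0.6, 0.2, -0.2]
opening: 0.0003
grip_force: 0.0
```

```bash
python3 - <<'E'
from h import *
k=wk();im=ctrl.get_image('wrist')
D={'scene':dict(axle=(345,202),pivot=(362,202),pin=(381,164),knob=(303,174),fixture=(343,234)),'top':dict(axle=(297,194),pivot=(300,163),pin=(280,171),knob=(323,205),fixture=(295,205))}
obs=[(ctrl.calibration(c),P[q],np.array(v),.7) for c in D for q,v in D[c].items()]
n=len(obs)
for q in P:
    for d in ctrl.mark_of('wrist',q)[:1]:
        print(q,d); 
        if d['confidence']>.4: obs.append((k,P[q],np.array(d['pixel']),1))
r=fit(obs,[(.554,.018,0)]);p=r.x;print(p.round(4),r.cost)
for (kk,X,px,w) in obs[n:]: print(X,px.round(1),proj(kk,world(p,X)).round(1))
np.save('p.npy',p)
draw(im,k,p,list(P.values())+[(26,y,200) for y in(7,61)],'pics/w1.png')
E
```

```text
axle {'pixel': [337.8, 147.9], 'confidence': 0.68}
pivot {'pixel': [334.3, 97.1], 'confidence': 0.64}
pin {'pixel': [291.6, 135.5], 'confidence': 0.68}
knob {'pixel': [411.5, 189.5], 'confidence': 0.6}
fixture {'pixel': [336.2, 138.0], 'confidence': 0.77}
[0.5544 0.0167 0.0585] 32.69366141766174
(0, 0, 105) [337.8 147.9] [338.1 148.9]
(55, 0, 159) [334.3  97.1] [338.6  95.9]
(26, 42, 200) [291.6 135.5] [290.8 136.4]
(-30, -60, 177) [411.5 189.5] [409.3 188.9]
(0, 0, 0) [336.2 138. ] [334.1 138.3]
```

View pics/w1.png

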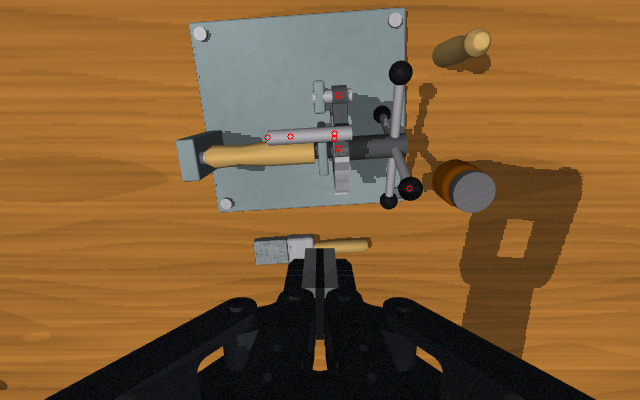

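>>> carry_out([
  {"x":0,"y":0,"z":0,"turn":-0.0585},
  {"x":0.6,"y":-0.75,"z":0,"turn":0},
  {"x":0,"y":0,"z":1,"turn":0},
  {"x":0,"y":0,"z":1,"turn":0},
  {"x":0,"y":0,"z":1,"turn":0},
  {"x":0,"y":0,"z":1,"turn":0},
  {"x":0,"y":0,"z":1,"turn":0},
  {"x":0,"y":0,"z":0.85,"turn":0},
])

```text
t: 5.3
tool_pos: [0.5449, 0.0591, 0.1835]
tool_rot: [-3.14, -0.091, 0.002]
contact_force: [-0.3, 0.1, 0.8]
opening: 0.0001
grip_force: 0.0
```

```bash
cat >> h.py <<'E'
def tcpfix():
    p=np.load('p.npy');o=ctrl.get_obs();d=o['tool_pos'][:2]-p[:2];c,s=np.cos(p[2]),np.sin(p[2])
    print('t',o['t'],'TCP fixture mm',np.round(1000*np.array([c*d[0]+s*d[1],-s*d[0]+c*d[1],o['tool_pos'][2]]),1),'F',np.round(o['contact_force'],1))
E
python3 - <<'E'
from h import *
tcpfix();p=np.load('p.npy')
draw(ctrl.get_image('scene'),ctrl.calibration('scene'),p,[(26,42,200),(26,61,200)],'pics/s2.png',3,(240,80,480,260))
E
```

```text
t 5.3 TCP fixture mm [ -7.   42.9 183.5] F [-0.3  0.1  0.8]
```

View pics/s2.png

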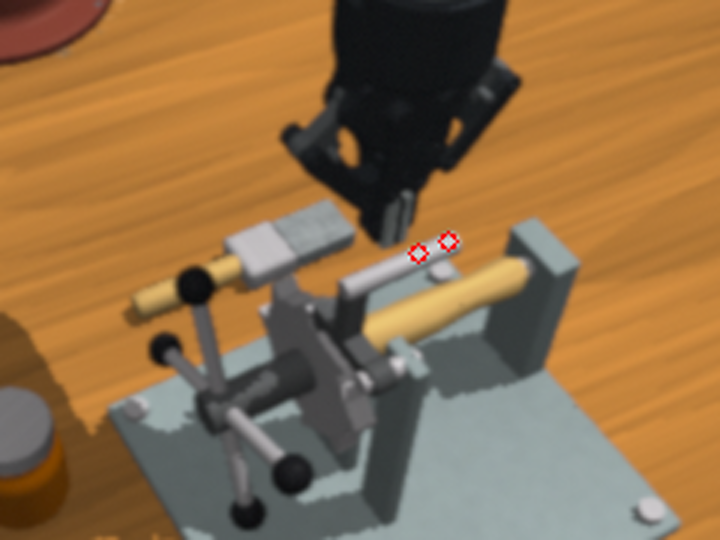

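The shut fingers hang just behind the pin (tip about (390,240) in the crop), with the pin around (418,254). I'm pushing it now.

>>> carry_out([
  {"x":0.4,"y":0,"z":0,"turn":0},
  {"x":0.3,"y":0,"z":0,"turn":0},
  {"x":0.3,"y":0,"z":0,"turn":0},
  {"x":0.3,"y":0,"z":0,"turn":0},
  {"x":0.3,"y":0,"z":0,"turn":0},
  {"x":0.3,"y":0,"z":0,"turn":0},
  {"x":0.3,"y":0,"z":0,"turn":0},
  {"x":0.3,"y":0,"z":0,"turn":0},
])

```text
t: 6.15
tool_pos: [0.6084, 0.0628, 0.1849]
tool_rot: [-3.14, -0.092, 0.0]
contact_force: [-0.1, -0.1, -0.4]
opening: -0.0
grip_force: 0.2
```

>>> carry_out([
  {"x":0.3,"y":0,"z":0,"turn":0},
  {"x":0.1,"y":0,"z":0,"turn":0},
  {"x":0,"y":0,"z":0,"turn":0},
  {"x":0,"y":0,"z":0,"turn":0},
  {"x":0,"y":0,"z":0,"turn":0},
  {"x":0,"y":0,"z":0,"turn":0},
  {"x":0,"y":0,"z":0,"turn":0},
  {"x":0,"y":0,"z":0,"turn":0},
])

```text
t: 6.95
tool_pos: [0.6177, 0.0634, 0.1851]
tool_rot: [3.14, 0.092, 0.0]
contact_force: [0.6, -0.3, 0.0]
opening: 0.0
grip_force: 0.0
```

```bash
python3 - <<'E'
from h import *
tcpfix();p=np.load('p.npy')
draw(ctrl.get_image('scene'),ctrl.calibration('scene'),p,[(87,42,197),(87,61,197)],'pics/s3.png',3,(240,80,480,260))
E
```

```text
t 6.95 TCP fixture mm [ 65.9  42.9 185.1] F [ 0.6 -0.3  0. ]
```

View pics/s3.png

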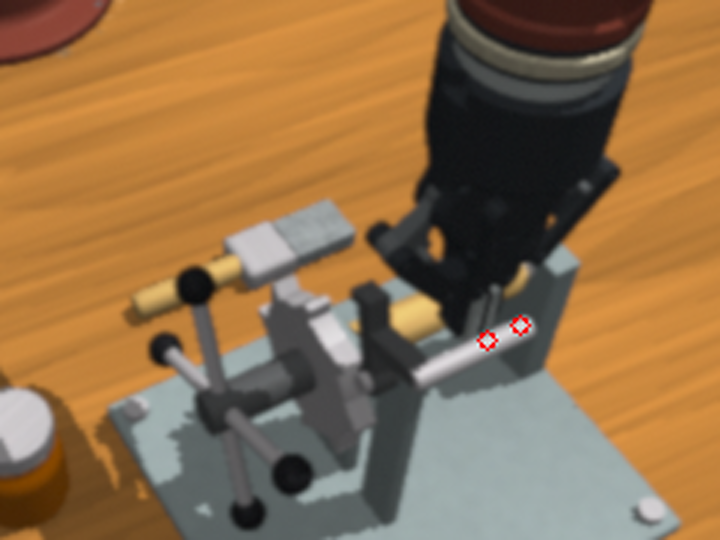

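Pawl is thrown back: the pin lies on the predicted stop position (487,340)–(520,326). Next, the knob.

>>> carry_out([
  {"x":-0.4,"y":0,"z":-0.6,"turn":0},
  {"x":-0.6,"y":0,"z":-1,"turn":0},
  {"x":-0.8,"y":0.8,"z":-1,"turn":0},
  {"x":-1,"y":1,"z":0,"turn":0},
  {"x":-1,"y":1,"z":0,"turn":0},
  {"x":-1,"y":1,"z":0,"turn":0},
  {"x":-0.2,"y":0.3,"z":0.4,"turn":0},
  {"x":0,"y":0,"z":1,"turn":0},
])

```text
t: 7.8
tool_pos: [0.5001, -0.0477, 0.2175]
tool_rot: [3.139, 0.088, 0.01]
contact_force: [-0.0, 0.2, -0.5]
opening: 0.0002
grip_force: 0.0
```

>>> carry_out([
  {"x":0,"y":0,"z":1,"turn":0},
  {"x":0,"y":0,"z":1,"turn":0},
  {"x":0,"y":0,"z":0,"turn":0},
  {"x":0,"y":0,"z":0,"turn":0},
  {"x":0,"y":0,"z":0,"turn":0},
  {"x":0,"y":0,"z":0,"turn":0},
  {"x":0,"y":0,"z":0,"turn":0},
  {"x":0,"y":0,"z":0,"turn":0},
])

```text
t: 8.6
tool_pos: [0.4994, -0.0463, 0.1659]
tool_rot: [3.14, 0.092, 0.002]
contact_force: [-0.9, -0.0, 0.3]
opening: -0.0
grip_force: 0.0
```

```bash
python3 - <<'E'
from h import *
tcpfix();p=np.load('p.npy')
draw(ctrl.get_image('scene'),ctrl.calibration('scene'),p,[(-30,-60,177)],'pics/s4.png',3,(240,80,480,260))
E
```

```text
t 8.6 TCP fixture mm [-58.6 -59.7 165.9] F [-0.9 -0.   0.3]
```

View pics/s4.png

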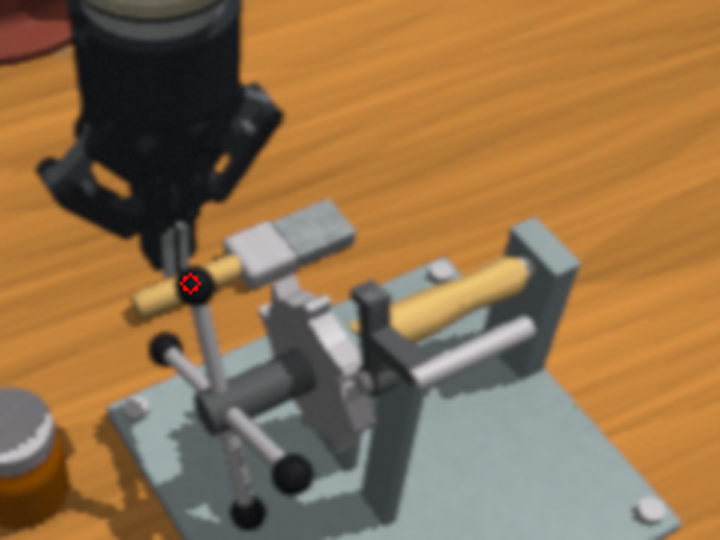

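Fingers stand behind the knob (centre about (196,285)), which lies within 2 px of the prediction. Pushing 60 mm.

>>> carry_out([
  {"x":0.3,"y":0,"z":0,"turn":0},
  {"x":0.3,"y":0,"z":0,"turn":0},
  {"x":0.3,"y":0,"z":0,"turn":0},
  {"x":0.3,"y":0,"z":0,"turn":0},
  {"x":0.3,"y":0,"z":0,"turn":0},
  {"x":0.3,"y":0,"z":0,"turn":0},
  {"x":0.3,"y":0,"z":0,"turn":0},
  {"x":0.2,"y":0,"z":0,"turn":0},
])

```text
t: 9.45
tool_pos: [0.5568, -0.0428, 0.1646]
tool_rot: [-3.14, -0.092, 0.001]
contact_force: [-2.7, 0.2, 0.5]
opening: 0.0002
grip_force: 1.6
```

>>> carry_out([
  {"x":0.1,"y":0,"z":0,"turn":0},
  {"x":0,"y":0,"z":0,"turn":0},
  {"x":0,"y":0,"z":0,"turn":0},
  {"x":0,"y":0,"z":0,"turn":0},
  {"x":0,"y":0,"z":0,"turn":0},
  {"x":0,"y":0,"z":0,"turn":0},
  {"x":0,"y":0,"z":0,"turn":0},
  {"x":0,"y":0,"z":0,"turn":0},
])

```text
t: 10.25
tool_pos: [0.559, -0.0428, 0.1653]
tool_rot: [3.14, 0.092, 0.001]
contact_force: [-0.2, -0.2, 0.5]
opening: -0.0003
grip_force: 0.1
```

```bash
cat >> h.py <<'E'
def angle(cams):
    p=np.load('p.npy')
    for c in cams:
        k=ctrl.calibration(c);im=ctrl.get_image(c);print(c,[(d['pixel'],d['confidence']) for d in ctrl.mark_of(c,'knob')[:2]])
        for w in (0,.6,.7,.8):print(w,proj(k,world(p,(78*np.sin(w-.393),-60,105+78*np.cos(w-.393)))).round(1))
    return im
E
python3 - <<'E'
from h import *
tcpfix();p=np.load('p.npy')
angle(['top','scene'])
draw(ctrl.get_image('scene'),ctrl.calibration('scene'),p,[(78*np.sin(w-.393),-60,105+78*np.cos(w-.393)) for w in(.7,)],'pics/s5.png',3,(240,80,480,260))
E
```

```text
t 10.25 TCP fixture mm [  1.1 -59.6 165.3] F [-0.2 -0.2  0.5]
top [([277.7, 143.6], 0.24)]
0 [325.6 202.1]
0.6 [326.  179.5]
0.7 [326.1 176.1]
0.8 [326.1 173. ]
scene [([320.5, 197.8], 0.83)]
0 [303.1 174.8]
0.6 [317.3 193.4]
0.7 [319.8 197.7]
0.8 [322.2 202.3]
```

View pics/s5.png

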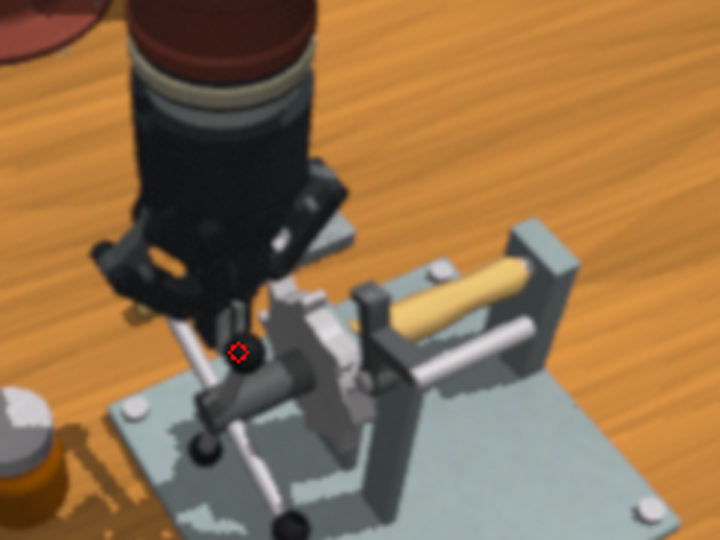

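The knob sits on the 0.70 mark (238,352), wheel about 0.7, pawl still back. Now around to the far side of the pin.

>>> carry_out([
  {"x":-0.4,"y":0,"z":-0.4,"turn":0},
  {"x":0,"y":0,"z":-1,"turn":0},
  {"x":0,"y":0,"z":-1,"turn":0},
  {"x":0.5,"y":-0.4,"z":-1,"turn":0},
  {"x":1,"y":-1,"z":-0.2,"turn":0},
  {"x":1,"y":-1,"z":0,"turn":0},
  {"x":1,"y":-1,"z":0,"turn":0},
  {"x":1,"y":-0.7,"z":0,"turn":0},
])

```text
t: 11.3
tool_pos: [0.6561, 0.0672, 0.2552]
tool_rot: [-3.14, -0.093, -0.001]
contact_force: [0.3, -0.9, 0.3]
opening: -0.0002
grip_force: 0.0
```

>>> carry_out([
  {"x":0.6,"y":0,"z":0,"turn":0},
  {"x":0,"y":0,"z":0,"turn":0},
  {"x":0,"y":0,"z":1,"turn":0},
  {"x":0,"y":0,"z":1,"turn":0},
  {"x":0,"y":0,"z":0.9,"turn":0},
  {"x":0,"y":0,"z":0,"turn":0},
  {"x":0,"y":0,"z":0,"turn":0},
  {"x":0,"y":0,"z":0,"turn":0},
])

```text
t: 12.1
tool_pos: [0.671, 0.0662, 0.1848]
tool_rot: [3.14, 0.091, 0.005]
contact_force: [-0.1, -1.2, 0.6]
opening: 0.0006
grip_force: 0.0
```

```bash
python3 - <<'E'
from h import *
tcpfix();angle(['scene','top'])
E
```

```text
t 12.1 TCP fixture mm [119.2  42.6 184.8] F [-0.1 -1.2  0.6]
scene []
0 [303.1 174.8]
0.6 [317.3 193.4]
0.7 [319.8 197.7]
0.8 [322.2 202.3]
top [([325.6, 179.9], 0.79)]
0 [325.6 202.1]
0.6 [326.  179.5]
0.7 [326.1 176.1]
0.8 [326.1 173. ]
```

>>> carry_out([
  {"x":-0.4,"y":0,"z":0,"turn":0},
  {"x":-0.2,"y":0,"z":0,"turn":0},
  {"x":-0.2,"y":0,"z":0,"turn":0},
  {"x":-0.2,"y":0,"z":0,"turn":0},
  {"x":-0.2,"y":0,"z":0,"turn":0},
  {"x":-0.2,"y":0,"z":0,"turn":0},
  {"x":-0.2,"y":0,"z":0,"turn":0},
  {"x":-0.1,"y":0,"z":0,"turn":0},
])

```text
t: 13.1
tool_pos: [0.6271, 0.0639, 0.1824]
tool_rot: [-3.14, -0.092, 0.001]
contact_force: [-0.8, 0.5, -0.1]
opening: -0.0004
grip_force: 0.0
```

>>> carry_out([
  {"x":0,"y":0,"z":0,"turn":0},
  {"x":0,"y":0,"z":0,"turn":0},
  {"x":0,"y":0,"z":0,"turn":0},
  {"x":0.4,"y":0,"z":-1,"turn":0},
  {"x":0.4,"y":0,"z":-1,"turn":0},
  {"x":0,"y":0,"z":-1,"turn":0},
  {"x":0,"y":0,"z":-1,"turn":0},
  {"x":0,"y":0,"z":0,"turn":0},
])

```text
t: 13.9
tool_pos: [0.6499, 0.0651, 0.2879]
tool_rot: [3.14, 0.092, 0.013]
contact_force: [0.5, 0.2, 0.7]
opening: 0.0002
grip_force: 0.0
```

```bash
python3 - <<'E'
from h import *
tcpfix();angle(['scene','top']);p=np.load('p.npy')
k=ctrl.calibration('scene');print(ctrl.mark_of('scene','pin')[:1],proj(k,world(p,P['pin'])))
draw(ctrl.get_image('scene'),k,p,[(26,42,200),(26,61,200)]+[(78*np.sin(w-.393),-60,105+78*np.cos(w-.393)) for w in(.7,)],'pics/s6.png',3,(240,80,480,260))
E
```

```text
t 13.9 TCP fixture mm [ 98.2  42.8 287.9] F [0.5 0.2 0.7]
scene [([319.6, 193.7], 0.63), ([362.3, 206.1], 0.43)]
0 [303.1 174.8]
0.6 [317.3 193.4]
0.7 [319.8 197.7]
0.8 [322.2 202.3]
top []
0 [325.6 202.1]
0.6 [326.  179.5]
0.7 [326.1 176.1]
0.8 [326.1 173. ]
[{'pixel': [378.4, 164.4], 'confidence': 0.98}] [379.0591161  164.92733443]
```

View pics/s6.png

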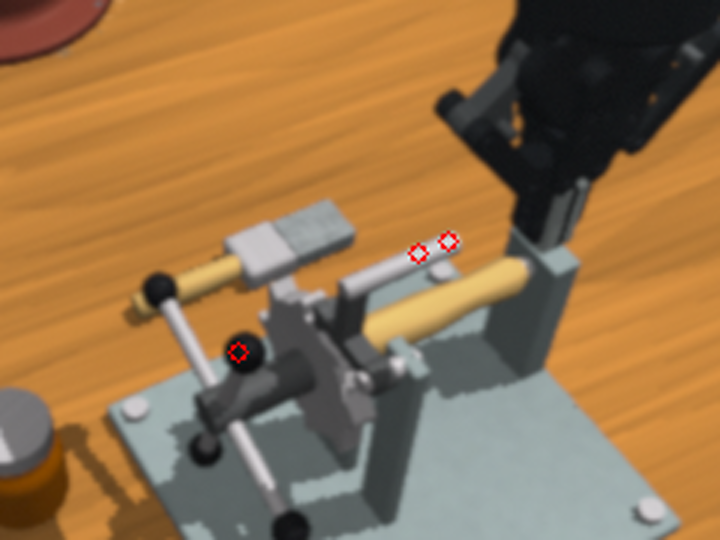

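Pin overlays the seated position at (418,254)/(449,242) and the knob is near the 0.7 mark. I'll check the seat numerically against the starting picture.

```bash
python3 - <<'E'
from h import *
a=cv2.imread('pics/scene0.png');b=ctrl.get_image('scene')[:,:,::-1].copy()
g=lambda i:cv2.cvtColor(i,cv2.COLOR_BGR2GRAY)
t=g(a)[158:182,352:394];S=3
up=lambda i:cv2.resize(i,None,fx=5,fy=5,interpolation=cv2.INTER_CUBIC)
r=cv2.matchTemplate(up(g(b)[152:188,346:400]),up(t),cv2.TM_CCOEFF_NORMED);_,v,_,l=cv2.minMaxLoc(r);print(v,np.array(l)/5-6)
p=np.load('p.npy');k=ctrl.calibration('scene')
for w in(0,.05,.1,.2):
    an=np.arctan2(41,-29)-w;print(w,proj(k,world(p,(55+50*np.cos(an),42,159+50*np.sin(an)))))
E
```

```text
0.9983825087547302 [0. 0.]
0 [379.09132035 165.06049043]
0.05 [379.98420791 165.34137202]
0.1 [380.8995942  165.69985999]
0.2 [382.7885846  166.64872802]
```

The pawl shows zero shift from its seated starting position, so it is fully down. Handing in.

```bash
python3 -c "
from station import ctrl
print(ctrl.finish_job())"
```

```text
the job is handed in; nothing more can be done
None
```

Job handed in, result not reported back: the pawl was thrown back, the wheel pushed back one notch to about 0.6–0.7 rad, and the pawl dropped to its starting seat (no shift against the first picture). The gripper was clear of everything, and the jar, spare handle and brush were never approached.

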